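# Rake a tape roll out from behind a sprung flap

### The job

Take the hook rake by its wooden grip, pass its blade in through the dispenser's sprung flap and over the roll of masking tape, and hook the roll from behind, so that the rod holds the flap up off the roll while you draw it out flat until it lies centred on the round green pad in front of the mouth. Then lay the rake down flat on the bench or the cutting mat, clear of the dispenser, with the flap fallen shut. Move the roll with the rake only, never with the hand, and leave the other things where they are.

Things in the scene. Friction and masses are not known exactly. Their poses are not given: they have to be found in the camera images.
- dispenser: Fixed clear-walled box on a grey base plate; its open side (mouth) is closed by an orange flap. Origin: bench level, mouth's middle; +x runs inward through the mouth, y across, z up. Sizes in mm. Inside 140 wide, 186 deep, floor 4 above the bench, roof underside at 112; outside 156 wide, 118 high. The level plate (148 wide, 4 thick) runs on 140 out in front of the mouth (x to -140).
- pad (a point): Centre of the printed green ring (100 mm outside, flush) on the base plate in front of the mouth, 72 mm out from the mouth (dispenser x = -72 mm), 4 mm above the bench.
- flap (a joint): Angle of the orange flap (134 mm wide, 80 long): 0 = shut, hanging upright; grows as its lower edge swings inward and up, inward only, to 1.55. Hinge across the mouth, 100 mm up, 6 inside; shut, its edge is 20 mm above the bench. Soft spring and weight shut it (0.3 N at the edge, 0.9 N wide open); it never stays open alone. It swings up before the blade, then rides on the rod; let down on the roll it jams it.
- tape_mid (a point): Centre, half-way up, of the roll of masking tape to fetch: tan ring 92 mm across, 24 mm high, open hole about 58 mm wide, 90 g (varies). It starts flat on the dispenser's floor (top 28 mm above the bench), centre 86 to 108 mm inward from the mouth and up to 12 mm off the middle line.
- tape: The same roll; origin at the centre of its underside.
- rake_grip (a point): Middle of the rake's wooden grip, 26 mm above the rake's underside. The rake (140 g) rests upright on the lower edges of grip and blade. Grip: block 100 mm long (x), 22 mm wide (y), 45 mm high. Its +x runs along an 8 mm steel rod (axis 41 mm, top 45 mm above the underside) to the blade.
- rake_blade (a point): Middle of the lower edge of the rake's steel blade, 235 mm ahead of rake_grip, level with the rake's underside: upright plate 30 mm wide, 6 mm thick, 45 mm high, with a wing each side bent 0.65 rad towards the grip (75 mm over all, wing tips 18 mm nearer the grip). It cups the back of the roll. (The rake starts on a 3 mm thick green cutting mat.)
- rake: The rake; origin on its underside below rake_grip, +x to the blade, z up.
- primer: Bystander left of the dispenser: blue and grey spray can, 53 mm wide, 116 mm high; origin at the centre of its underside.
- jar: Bystander left of the dispenser: glass jar with a yellow lid, 54 mm wide, 60 mm high; origin at the centre of its underside.
- pot: Bystander left of the dispenser: small grey pot with a clear lid, 54 mm wide, 42 mm high; origin at the centre of its underside.

How it is judged:
On the way, in this order (a step that is already met when the one before it is completed fails the run):
1. the rake's blade is in the dispenser, over 60 mm past the mouth, and the flap is held up (over 0.5 rad) by it (x of rake_blade in the frame of dispenser above 0.06 m and value of joint flap above 0.5 rad), for 0.2 s.
2. the roll's front is drawn out under the raised flap by the rake (x of tape_mid in the frame of dispenser between -0.06 and 0.04 m and horizontal distance between rake_blade and tape_mid below 0.075 m), for 0.05 s.
At the end, for the whole second after the job is handed in: The tape roll lies flat with its centre within 22 mm of the pad's centre, the flap is shut (under 0.06 rad), the rake lies upright and flat on the bench or its thin cutting mat (not on the base plate), touching neither dispenser nor roll, and all is at rest (horizontal distance between tape_mid and pad below 0.022 m and angle between each of tape, rake's own z axis and vertical below 0.06 rad and height (world z) of tape_mid below 0.02 m and value of joint flap below 0.06 rad and height (world z) of rake_grip below 0.034 m and height (world z) of rake_blade below 0.008 m and contact force between rake and dispenser below 0.05 N and contact force between rake and tape below 0.05 N and linear speed of each of tape, rake below 0.02 m/s).
It fails at once if the hand touches the tape roll (contact force between any of the fingers, the arm and tape above 0.5 N).
It fails at once if the roll is tipped up by more than 0.5 rad (angle between tape's own z axis and vertical above 0.5 rad).
It fails at once if a bystander (spray can, glass jar, grey pot) is moved by more than 20 mm (distance of any of primer, jar, pot from where it was at the start of the episode above 0.02 m).
It also fails if it takes over 51 s, if anything falls off the work surface, if the arm or the gripper's body presses on something with over 40 N, if the wrist force passes 120 N, or if a joint passes its speed limit or range.

### The arm

A 7-joint arm with a two-finger parallel gripper is mounted at the origin on the work surface; the furniture and walls round the work are solid. World frame = base frame: x ahead of the robot, y to its left, z up, the work surface at z = 0. Lengths are in m, angles in rad, forces in N, time in s.
With the tool pointing down it reaches from about 0.425 to 0.875 m from the base axis. Payload 4.7 kg.
Tool frame: the origin (TCP) lies where the fingers leave the gripper's body, on its centre line; the fingertips stand 70 mm ahead of it and the grasp point (between the pads) lies 51 mm ahead of it; z points along the fingers, y is the line along which they close (so a half turn about z gives the same grasp; the last joint's range is limited). The gripper opens to 87 mm and grips with 3 to 60 N. Pads are 19 mm wide; open, the fingers measure 117 mm over their backs; the gripper's body (75 mm by 190 mm) begins 51 mm behind the grasp point.
Start: joints at [1.213, 0.321, -0.07, 1.45, 0.023, 1.371, -0.057], TCP at [0.236, -0.606, 0.292] pointing down, gripper open.
Joint ranges: [-2.86, 2.86], [-0.3, 2.09], [-1.38, 1.24], [0.06, 2.45], [-1.56, 4.7], [0.09, 2.05], [-2.69, 2.69]. Speed limits (rad/s): [2.57, 2.57, 3.14, 3.14, 3.14, 3.14, 3.14].

### API

Orientations are given as a rotation vector (axis times angle).
In Python, from bench import get_state, get_image, get_calibration, close_job gives the robot as it stands.
- The arm moves only by the tool send_rows, never from a script. Its argument "rows" is a list of rows, each an object of numbers: "hand": the finger opening in mm, from 0 to 87; "x", "y", "z": the shift along the world's x, y, z in mm; "roll": the turn about the world's z in degrees. A call has 1 to 10 rows; each row shifts and turns the commanded pose from where the row before left it; what a row does not reach is not made up. A row lasts 1/10 s, in which the tool goes at most 50 mm and 8.59 degrees, less where a joint would pass 70% of its speed; a pose out of reach is approached as far as the arm can. A call is refused whole if a number of a shift passes 50 or a number of a turn 8.59, either way. A call with a gripper value outside its range is refused whole. The fingers move at their own pace and stop on an object; "force" is the grip in N (left out, the last holds). Time passes only in rows, so rows that do not move let the fingers close. It gives the time, the measured TCP pose, the force, the opening and the grip force at its end, in the units of the state.
- get_state(): the state, without advancing time (a new reading comes with each control period).
- get_image(name): name is "scene" or "side" or "wrist"; returns the picture (420x560x3 uint8, blue, green, red); there is no depth.
- get_calibration(name): a dict with "mtx" (3x3 intrinsics, pixels), "world_from_camera" (4x4, takes a point from camera to world coordinates). Camera axes: x right, y down, z forward; pixel columns grow to the right and rows downward; lengths in m; the calibration is good to about 2 mm. The wrist camera is an equidistant fisheye: a pixel r from the principal point sees the ray r / f radians off the axis. A picture is of the moment at which its call begins: read the wrist's pose just before it. get_calibration takes no time and is no camera call; for the wrist camera it gives the pose at the moment of the call.
- close_job(): hands the job in; it is judged then, once.
The state is a dict: "time": time; "joint_positions": joint angles; "qd": joint speeds; "joint_torque": joint torques, N m; "position": TCP position; "tool_rot": TCP orientation; "ft_force": force on the tool from outside, world axes, zero at the start; "torque": the same for the moment, N m; "grip_width": opening from 0.0 (shut) to 1.0 (fully open); "grip_force": force on a finger pad.
Only numpy, scipy, OpenCV 4.12 (cv2) and the standard library are available. Lean on these libraries where they do the work, as an engineer would, in place of code of your own. Each camera call takes 0.05 s, during which the arm holds its last target. There are 200 camera calls.

## Working session

There is one attempt and no reset: what is moved stays moved. The work goes in short steps, Python scripts to look and compute and a tool call to move; the robot and the scene stay as the last step left them, time stands still between calls to the robot, and variables do not carry over. Pictures are saved under pics/ and viewed, at most 10 in all, crops included, and the job is handed in when it is done.

Besides the shell and the picture viewer there is one more tool, called after "Call:" as a command line: name --argument value ..., lists and objects as JSON in quotes. send_rows: Moves the arm, as the interface text tells. Its arguments: {"type":"object","properties":{"rows":{"type":"array","items":{"type":"object","properties":{"hand":{"type":"number"},"x":{"type":"number"},"y":{"type":"number"},"z":{"type":"number"},"roll":{"type":"number"}}}},"force":{"type":"number"}},"required":["rows"]}

```bash
mkdir -p pics; ls; cat > h.py <<'E'
import numpy as np, cv2
from bench import *
def ray(name,u,v):
    c=get_calibration(name); K=np.array(c["mtx"]); T=np.array(c["world_from_camera"])
    if name=="wrist":
        d=np.array([(u-K[0,2])/K[0,0],(v-K[1,2])/K[1,1]]); r=np.hypot(*d)
        v_=np.array([d[0]/r*np.sin(r),d[1]/r*np.sin(r),np.cos(r)]) if r>1e-9 else np.array([0,0,1.])
    else: v_=np.linalg.inv(K)@[u,v,1]
    return T[:3,3],T[:3,:3]@v_
def onz(name,u,v,z):
    o,d=ray(name,u,v); return o+d*(z-o[2])/d[2]
def proj(name,p):
    c=get_calibration(name); K=np.array(c["mtx"]); T=np.linalg.inv(np.array(c["world_from_camera"]))
    q=T[:3,:3]@p+T[:3,3]
    if name=="wrist":
        r=np.hypot(q[0],q[1]); a=np.arctan2(r,q[2]); s=q[:2]/r*a
    else: s=q[:2]/q[2]
    return K[0,0]*s[0]+K[0,2],K[1,1]*s[1]+K[1,2]
E
python3 - <<'E'
from h import *
a=get_image("scene");b=get_image("side")
cv2.imwrite("pics/scene.png",a);cv2.imwrite("pics/side.png",b)
cv2.imwrite("pics/wrist.png",get_image("wrist"))
s=get_state();print(s["time"],s["position"],s["tool_rot"])
for n in("scene","side","wrist"):
    c=get_calibration(n);print(n,np.round(c["mtx"],1).tolist(),np.round(c["world_from_camera"],3).tolist())
E
```

```text
pics
0.15 [ 0.23601    -0.60530976  0.29141673] [-3.08609469e+00 -5.80472528e-01  5.42968809e-04]
scene [[392.4, 0.0, 281.7], [0.0, 392.4, 208.6], [0.0, 0.0, 1.0]] [[0.662, 0.5, -0.558, 1.053], [0.75, -0.453, 0.482, -0.42], [-0.012, -0.738, -0.675, 0.713], [0.0, 0.0, 0.0, 1.0]]
side [[450.2, 0.0, 270.3], [0.0, 450.2, 208.9], [0.0, 0.0, 1.0]] [[0.093, 0.775, -0.625, 1.189], [0.996, -0.062, 0.072, -0.02], [0.017, -0.629, -0.777, 0.908], [0.0, 0.0, 0.0, 1.0]]
wrist [[325.2, 0.0, 278.7], [0.0, 325.2, 210.8], [0.0, 0.0, 1.0]] [[0.365, -0.889, -0.276, 0.313], [-0.931, -0.348, -0.107, -0.576], [-0.001, 0.296, -0.955, 0.385], [0.0, 0.0, 0.0, 1.0]]
```

View pics/scene.png

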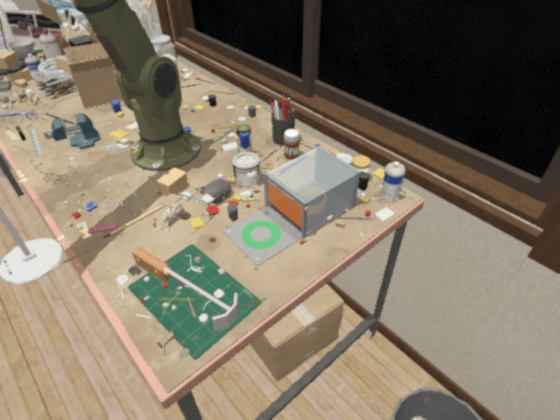

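View pics/side.png

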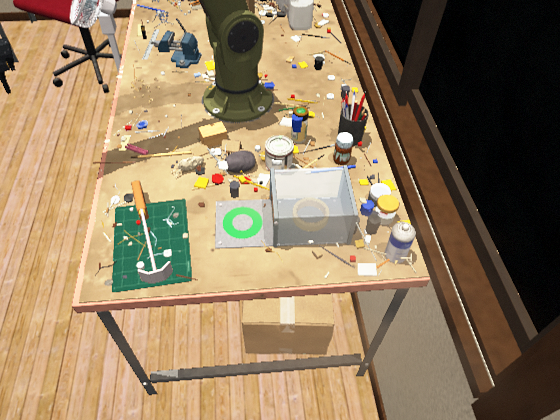

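```bash
python3 - <<'E'
from h import *
for n in("scene","side"):
    im=cv2.imread(f"pics/{n}.png");h=cv2.cvtColor(im,cv2.COLOR_BGR2HSV)
    m=cv2.inRange(h,(50,150,140),(75,255,255))
    k,l,st,ce=cv2.connectedComponentsWithStats(m);i=1+st[1:,4].argmax()
    c,_=cv2.findContours((l==i).astype(np.uint8),cv2.RETR_EXTERNAL,cv2.CHAIN_APPROX_NONE)
    P=np.array([onz(n,*p[0],0.004) for p in c[0]])[:,:2].astype(np.float32)
    print(n,"ring",cv2.minEnclosingCircle(P))
    m=cv2.inRange(h,(5,120,100),(18,255,255))
    k,l,st,ce=cv2.connectedComponentsWithStats(m)
    for i in range(1,k):
        if st[i,4]>60: print("orange",st[i],ce[i], onz(n,*ce[i],0.048))
s=cv2.imread("pics/side.png")[165:300,100:380]
cv2.imwrite("pics/c1.png",cv2.resize(s,None,fx=2.8,fy=2.8,interpolation=cv2.INTER_CUBIC))
s=cv2.imread("pics/scene.png")[140:340,115:375]
cv2.imwrite("pics/c2.png",cv2.resize(s,None,fx=3,fy=3,interpolation=cv2.INTER_CUBIC))
E
```

```text
Traceback (most recent call last):
ValueError: attempt to get argmax of an empty sequence
```

```bash
python3 - <<'E'
from h import *
for n,pt in(("scene",(261,221)),("side",(242,209))):
    im=cv2.imread(f"pics/{n}.png");h=cv2.cvtColor(im,cv2.COLOR_BGR2HSV)
    m=cv2.inRange(h,(45,110,110),(85,255,255))
    k,l,st,ce=cv2.connectedComponentsWithStats(m);print(st[1:][st[1:,4]>50])
    i=1+st[1:,4].argmax()
    c,_=cv2.findContours((l==i).astype(np.uint8),cv2.RETR_EXTERNAL,cv2.CHAIN_APPROX_NONE)
    P=np.array([onz(n,*p[0],0.004) for p in c[0]])[:,:2].astype(np.float32)
    print(n,"ring",cv2.minEnclosingCircle(P))
    m=cv2.inRange(h,(5,120,100),(18,255,255))
    k,l,st,ce=cv2.connectedComponentsWithStats(m)
    for i in range(1,k):
        if st[i,4]>100 and 120<ce[i][0]<400 and ce[i][1]>150: print("orange",st[i],ce[i], onz(n,*ce[i],0.048))
s=cv2.imread("pics/side.png")[165:300,100:380]
cv2.imwrite("pics/c1.png",cv2.resize(s,None,fx=2.8,fy=2.8,interpolation=cv2.INTER_CUBIC))
s=cv2.imread("pics/scene.png")[140:340,115:375]
cv2.imwrite("pics/c2.png",cv2.resize(s,None,fx=3,fy=3,interpolation=cv2.INTER_CUBIC))
E
```

```text
[[243 222  37  26 437]
 [170 258  15  13 113]
 [180 266  15  12  71]
 [202 267  16  13 107]
 [191 275  15  12  85]
 [141 276  18  15 111]
 [211 276  19  12 112]
 [169 278  10  12  63]
 [225 285  16  15  98]
 [132 286  13  11  78]
 [150 287  19  13  99]
 [180 289  13   8  54]
 [240 294  12  15  82]
 [193 299  10  10  51]
 [172 305  17  16 142]
 [231 304  27  23  61]
 [151 306  11  12  73]
 [161 316  13  13  91]
 [181 316  20  17 154]
 [176 327  10  15  77]
 [192 327  21  19 154]
 [195 329  34  29  99]
 [184 340  14  14  91]]
scene ring ((0.502292811870575, -0.01429115142673254), 0.046227455139160156)
orange [268 183  34  45 698] [284.84240688 204.93839542] [0.49760871 0.07051341 0.048     ]
orange [134 254  36  27 249] [151.35742972 268.09638554] [ 0.45616669 -0.27986145  0.048     ]
[[ 112  199   79   93 4395]
 [ 223  207   39   31  658]]
side ring ((0.5401915907859802, -0.23457157611846924), 0.14848828315734863)
orange [131 180  18  39 308] [138.66233766 196.99675325] [ 0.4335166  -0.26485843  0.048     ]
orange [354 292  15  57 117] [361.15384615 318.91452991] [0.80237551 0.2183539
[... 164 characters left out ...]
67164] [0.77211342 0.19609558 0.048     ]
orange [200 307  16  25 195] [206.98974359 318.75384615] [ 0.77512602 -0.09713787  0.048     ]
orange [158 339  13  31 201] [163.82089552 356.46766169] [ 0.84664093 -0.18051477  0.048     ]
orange [312 368  23  52 647] [322.1251932  394.90880989] [0.94451067 0.11323182 0.048     ]
orange [355 369  20  51 345] [364.60869565 391.70144928] [0.94578036 0.19287649 0.048     ]
orange [251 374  10  46 177] [255.76271186 392.7740113 ] [ 0.92996169 -0.00840121  0.048     ]
orange [200 378  17  42 419] [207.34367542 398.90453461] [ 0.93299483 -0.09728936  0.048     ]
orange [155 381  17  39 516] [163.3255814  400.77325581] [ 0.92922743 -0.17693139  0.048     ]
```

View pics/c1.png

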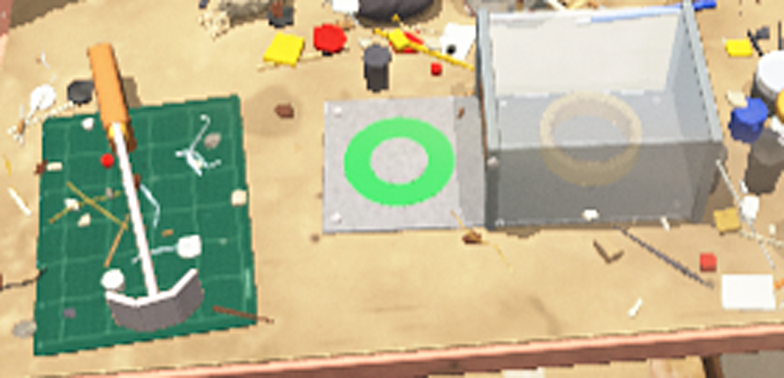

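View pics/c2.png

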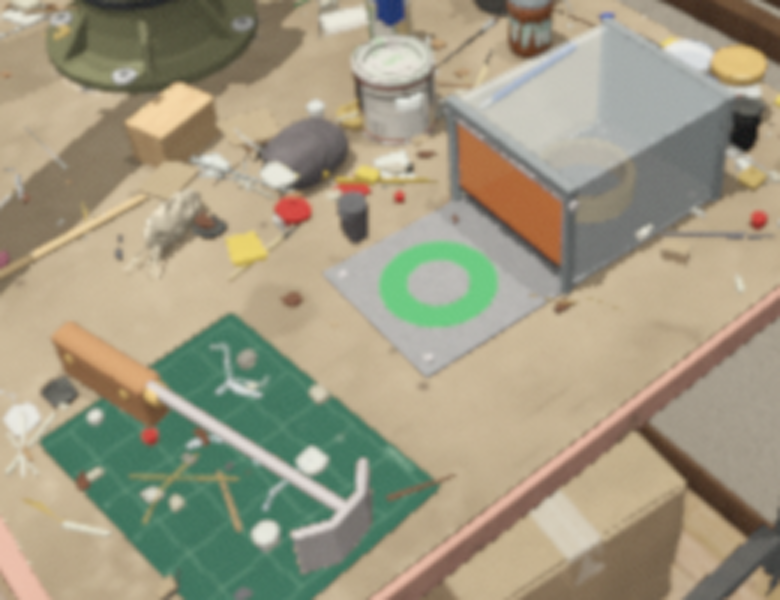

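```bash
python3 - <<'E'
from h import *
S=lambda x,y:("side",100+x/2.8,165+y/2.8)
C=lambda x,y:("scene",115+x/3,140+y/3)
def p(l,f,z): print(l,np.round(onz(*f,z)*1000).astype(int)[:2])
for l,x,y in(("near-left",325,101),("far-left",323,231)): p("plate "+l,S(x,y),.004)
for x,y in((328,271),(430,374)): p("plate scene",C(x,y),.004)
for x,y in((480,12),(690,8),(721,142),(489,147)): p("roof",S(x,y),.118)
for x,y in((447,104),(609,28),(733,100),(570,188)): p("roof scene",C(x,y),.118)
p("ring",S(399,161),.004);p("ring",C(438,284),.004)
for x,y in((540,135),(641,135),(590,90)): p("roll",S(x,y),.028)
for x,y in((556,133),(625,133)): p("rollhole",S(x,y),.028)
for x,y in((537,178),(634,178),(585,140)): p("roll sc",C(x,y),.028)
p("grip far top mid",S(101,45),.048);p("grip near top",S(119,125),.048)
p("rod at grip",S(118,128),.048);p("rod at blade",S(151,295),.048)
p("rod at grip",C(153,387),.048);p("rod at blade",C(347,510),.048)
for x,y in((70,325),(160,383),(55,333)): p("grip scene",C(x,y),.048)
p("blade top ends",S(108,292),.048);p("",S(197,273),.048)
p("blade top ends",C(295,536),.048);p("",C(362,462),.048)
E
```

```text
plate near-left [425 -76]
plate far-left [571 -80]
plate scene [430 -75]
plate scene [574 -81]
roof [431  67]
roof [440 250]
roof [589 245]
roof [579  60]
roof scene [437  55]
roof scene [449 234]
roof scene [593 234]
roof scene [581  58]
ring [500 -11]
ring [504 -15]
roll [500 116]
roll [507 206]
roll [451 168]
rollhole [499 130]
rollhole [503 192]
roll sc [481 118]
roll sc [538 182]
roll sc [471 187]
grip far top mid [ 379 -276]
grip near top [ 475 -252]
rod at grip [ 478 -253]
rod at blade [ 650 -213]
rod at grip [ 480 -257]
rod at blade [ 656 -214]
grip scene [ 384 -275]
grip scene [ 480 -252]
grip scene [ 384 -287]
blade top ends [ 645 -246]
 [ 633 -178]
blade top ends [ 650 -250]
 [ 632 -184]
```

Call:
send_rows --rows '[{"x": 21.4,"y": 37.9,"z": -10,"roll": -2,"hand": 80},{"x": 21.4,"y": 37.9,"z": -10,"roll": -2,"hand": 80},{"x": 21.4,"y": 37.9,"z": -10,"roll": -2,"hand": 80},{"x": 21.4,"y": 37.9,"z": -10,"roll": -2,"hand": 80},{"x": 21.4,"y": 37.9,"z": -10,"hand": 80},{"x": 21.4,"y": 37.9,"z": -10,"hand": 80},{"x": 21.4,"y": 37.9,"z": -10,"hand": 80},{"x": 21.4,"y": 37.9,"z": -10,"hand": 80},{"x": 21.4,"y": 37.9,"z": -10,"hand": 80},{"x": 0,"hand": 80}]'

```text
schema error: expected keys hand, x, y, z, roll
```

Call:
send_rows --rows '[{"x": 21.4,"y": 37.9,"z": -10,"roll": -2,"hand": 80},{"x": 21.4,"y": 37.9,"z": -10,"roll": -2,"hand": 80},{"x": 21.4,"y": 37.9,"z": -10,"roll": -2,"hand": 80},{"x": 21.4,"y": 37.9,"z": -10,"roll": -2,"hand": 80},{"x": 21.4,"y": 37.9,"z": -10,"roll": 0,"hand": 80},{"x": 21.4,"y": 37.9,"z": -10,"roll": 0,"hand": 80},{"x": 21.4,"y": 37.9,"z": -10,"roll": 0,"hand": 80},{"x": 21.4,"y": 37.9,"z": -10,"roll": 0,"hand": 80},{"x": 21.4,"y": 37.9,"z": -10,"roll": 0,"hand": 80},{"x": 0,"y": 0,"z": 0,"roll": 0,"hand": 80}]' --force 55

```text
time: 1.15
position: [0.4313, -0.2575, 0.201]
tool_rot: [-3.115, -0.38, 0.0]
ft_force: [0.5, -0.2, 0.1]
grip_width: 0.92
grip_force: 0.0
```

```bash
python3 - <<'E'
from h import *
im=get_image("wrist");s=get_state();print(s["position"],s["tool_rot"])
for h in (0,235): 
  t=np.radians(13)
  print(proj("wrist",np.array([.429+h/1000*np.cos(t),-.264+h/1000*np.sin(t),.048])))
hs=cv2.cvtColor(im,cv2.COLOR_BGR2HSV);m=cv2.inRange(hs,(5,110,90),(18,255,255))
k,l,st,ce=cv2.connectedComponentsWithStats(m)
for i in range(1,k):
  if st[i,4]>300:
    c,_=cv2.findContours((l==i).astype(np.uint8),0,2);r=cv2.minAreaRect(c[0]);b=cv2.boxPoints(r)
    print(st[i],r,[np.round(onz("wrist",*q,.048)[:2]*1000) for q in b])
cv2.imwrite("pics/w1.png",im)
E
```

```text
[ 0.42987411 -0.26101258  0.20154264] [-3.11766938e+00 -3.74320696e-01  1.30742394e-03]
(np.float64(281.8621201085433), np.float64(220.2175131167277))
(np.float64(285.9354742250856), np.float64(-65.2868366343717))
[ 443    0   38  132 1037] ((458.63995361328125, 65.5270767211914), (22.2959041595459, 134.50384521484375), 10.954061508178711) [array([ 533., -366.]), array([ 655., -363.]), array([ 663., -386.]), array([ 537., -388.])]
[ 403    0  106  289 5320] ((461.5196533203125, 145.89581298828125), (33.587562561035156, 305.0257873535156), 16.213380813598633) [array([ 391., -389.]), array([ 673., -391.]), array([ 684., -429.]), array([ 387., -428.])]
[532   0  14  54 351] ((538.5654296875, 26.505157470703125), (9.286892890930176, 53.85873031616211), 4.513988018035889) [array([ 641., -452.]), array([ 702., -449.]), array([ 709., -462.]), array([ 647., -464.])]
[548   0  12  75 420] ((553.5, 37.0), (74.0, 11.0), 90.0) [array([ 711., -466.]), array([ 722., -483.]), array([ 639., -495.]), array([ 631., -478.])]
[  0  14  15  77 551] ((7.0, 52.0), (14.0, 76.0), 0.0) [array([492.,  37.]), a
[... 904 characters left out ...]
y([ 561., -551.]), array([ 436., -554.])]
[ 385  171   58  108 1064] ((413.3371276855469, 223.03933715820312), (22.381528854370117, 117.18849182128906), 19.334808349609375) [array([ 400., -364.]), array([ 503., -364.]), array([ 503., -386.]), array([ 397., -388.])]
[472 195  27  64 389] ((488.6989440917969, 227.9342803955078), (9.399724960327148, 68.13848876953125), 21.194053649902344) [array([ 434., -451.]), array([ 499., -451.]), array([ 499., -463.]), array([ 433., -464.])]
[492 204  37  54 636] ((510.33526611328125, 232.13619995117188), (17.921337127685547, 59.120147705078125), 22.10944938659668) [array([ 440., -474.]), array([ 499., -475.]), array([ 498., -502.]), array([ 438., -502.])]
```

View pics/w1.png

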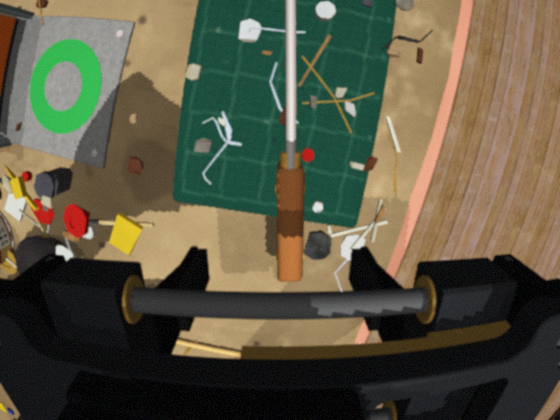

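Call:
send_rows --rows '[{"x": 0,"y": -7,"z": -30,"roll": -1,"hand": 80},{"x": 0,"y": 0,"z": -30,"roll": 0,"hand": 80},{"x": 0,"y": 0,"z": -30,"roll": 0,"hand": 80},{"x": 0,"y": 0,"z": -30,"roll": 0,"hand": 80},{"x": 0,"y": 0,"z": 0,"roll": 0,"hand": 80},{"x": 0,"y": 0,"z": 0,"roll": 0,"hand": 5},{"x": 0,"y": 0,"z": 0,"roll": 0,"hand": 5},{"x": 0,"y": 0,"z": 0,"roll": 0,"hand": 5},{"x": 0,"y": 0,"z": 0,"roll": 0,"hand": 5},{"x": 0,"y": 0,"z": 0,"roll": 0,"hand": 5}]' --force 55

```text
time: 2.2
position: [0.4291, -0.2718, 0.0831]
tool_rot: [3.122, 0.337, 0.002]
ft_force: [0.1, 0.0, -0.7]
grip_width: 0.548
grip_force: 0.0
```

Call:
send_rows --rows '[{"x": 0,"y": 0,"z": 0,"roll": 0,"hand": 5},{"x": 0,"y": 0,"z": 0,"roll": 0,"hand": 5},{"x": 0,"y": 0,"z": 0,"roll": 0,"hand": 5},{"x": 0,"y": 0,"z": 0,"roll": 0,"hand": 5},{"x": 0,"y": 0,"z": 0,"roll": 0,"hand": 5},{"x": 0,"y": 0,"z": 0,"roll": 0,"hand": 5}]' --force 55

```text
time: 2.8
position: [0.4287, -0.2712, 0.0823]
tool_rot: [-3.123, -0.337, 0.0]
ft_force: [-0.4, 2.4, 1.8]
grip_width: 0.248
grip_force: 54.4
```

Call:
send_rows --rows '[{"x": 0,"y": 0,"z": 15,"roll": 0,"hand": 5},{"x": 5,"y": 5,"z": 22,"roll": 8.3,"hand": 5},{"x": 7,"y": 7,"z": 0,"roll": 8.3,"hand": 5},{"x": 7,"y": 7,"z": 0,"roll": 8.3,"hand": 5},{"x": 7,"y": 7,"z": 0,"roll": 8.3,"hand": 5},{"x": 7,"y": 7,"z": 0,"roll": 8.3,"hand": 5},{"x": 7,"y": 7,"z": 0,"roll": 8.3,"hand": 5},{"x": 7,"y": 7,"z": 0,"roll": 8.3,"hand": 5},{"x": 8,"y": 9,"z": 0,"roll": 8.3,"hand": 5},{"x": 8,"y": 9,"z": 0,"roll": 8.3,"hand": 5}]' --force 55

```text
time: 3.8
position: [0.4918, -0.2066, 0.1189]
tool_rot: [2.273, 2.169, -0.001]
ft_force: [-0.5, 0.4, -1.5]
grip_width: 0.248
grip_force: 54.3
```

Call:
send_rows --rows '[{"x": 0,"y": 0,"z": 0,"roll": 0,"hand": 5},{"x": 0,"y": 0,"z": 0,"roll": 0,"hand": 5}]'

```text
time: 4.0
position: [0.4913, -0.2069, 0.119]
tool_rot: [-2.282, -2.159, 0.001]
ft_force: [-0.9, -0.5, -0.9]
grip_width: 0.247
grip_force: 54.3
```

```bash
python3 - <<'E'
from h import *
from scipy.spatial.transform import Rotation as R
w=get_image("wrist");s=get_state();cv2.imwrite("pics/w2.png",w);cv2.imwrite("pics/s2.png",get_image("side"));cv2.imwrite("pics/sc2.png",get_image("scene"))
x=R.from_rotvec(s["tool_rot"]).as_matrix()[:,0]
print(s["time"],s["position"],np.degrees(np.arctan2(x[1],x[0])),x[2])
c=get_calibration("wrist");print(np.array(c["world_from_camera"]).round(3).tolist())
import pickle;pickle.dump(c,open("wcal2.pkl","wb"))
a=cv2.imread("pics/s2.png")[150:285,100:380];a=cv2.resize(a,(616,297));b=cv2.resize(w,(396,297));b=cv2.resize(w,(400,300))
cv2.imwrite("pics/v1.png",np.vstack([cv2.resize(a,(620,290)),np.hstack([b,cv2.resize(cv2.imread("pics/sc2.png")[130:340,160:375],(220,300))])]))
E
```

```text
4.05 [ 0.49110157 -0.20728977  0.1189645 ] 86.79350975814377 -0.000405957315003438
[[0.999, -0.052, -0.016, 0.497], [-0.054, -0.953, -0.297, -0.126], [0.0, 0.297, -0.955, 0.212], [0.0, 0.0, 0.0, 1.0]]
```

View pics/v1.png

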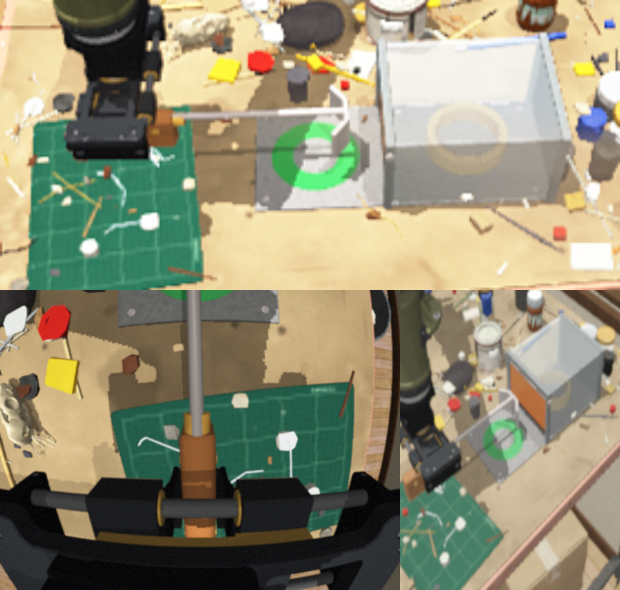

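```bash
python3 - <<'E'
from h import *
P=lambda *a:print(a[0],np.round(np.array(a[1])*1000,1))
for u,v in((165,49),(388,42)): P("plate",onz("wrist",u,v,.004))
w=cv2.imread("pics/w2.png")
# plate front edge: row scan intensity; rod edges per row
g=cv2.cvtColor(w,cv2.COLOR_BGR2HSV)
for r in (5,20,40,60,80,100,120,140,160,180):
    m=np.where((g[r,235:310,1]<60)&(g[r,235:310,2]>60))[0]
    print(r,m.min()+235 if len(m) else None,m.max()+235 if len(m) else None)
for u in(185,200,215,230,320,340,360,375):
    col=w[25:70,u].astype(int); s=g[25:70,u,1].astype(int); d=np.abs(np.diff(s,1)); k=d.argmax()+25; P(f"edge {u} {k}",onz("wrist",u,k+.5,.004))
h=np.radians(86.8)
for z in(.0405,.083):
    q=np.array([.491+.235*np.cos(h),-.207+.235*np.sin(h),z]); print("pred blade side",proj("side",q),"scene",proj("scene",q))
for n,f,b in(("s2",(235,185,285,245),"side"),("sc2",(210,180,260,240),"scene")):
    a=cv2.imread(f"pics/{n}.png");cv2.imwrite(f"pics/{n}c.png",cv2.resize(a[f[1]:f[3],f[0]:f[2]],(400,480),interpolation=cv2.INTER_CUBIC))
cv2.imwrite("pics/v2.png",np.hstack([cv2.imread("pics/s2c.png"),cv2.imread("pics/sc2c.png")]))
E
```

```text
plate [425.3 -76.    4. ]
plate [570.6 -79.4   4. ]
5 261 280
20 235 309
40 235 309
60 262 281
80 263 282
100 263 282
120 264 283
140 264 283
160 265 284
180 269 281
edge 185 49 [439.  -78.6   4. ]
edge 200 47 [449.1 -78.7   4. ]
edge 215 46 [458.9 -79.2   4. ]
edge 230 45 [468.6 -79.6   4. ]
edge 320 43 [525.3 -81.6   4. ]
edge 340 43 [538.1 -81.6   4. ]
edge 360 45 [551.2 -82.7   4. ]
edge 375 45 [561.4 -82.3   4. ]
pred blade side (np.float64(257.8148629515396), np.float64(213.68663585553037)) scene (np.float64(273.74637416832593), np.float64(216.21496852820732))
pred blade side (np.float64(257.7348543450328), np.float64(202.61627339474953)) scene (np.float64(273.30012752732915), np.float64(203.45750739519875))
```

View pics/v2.png

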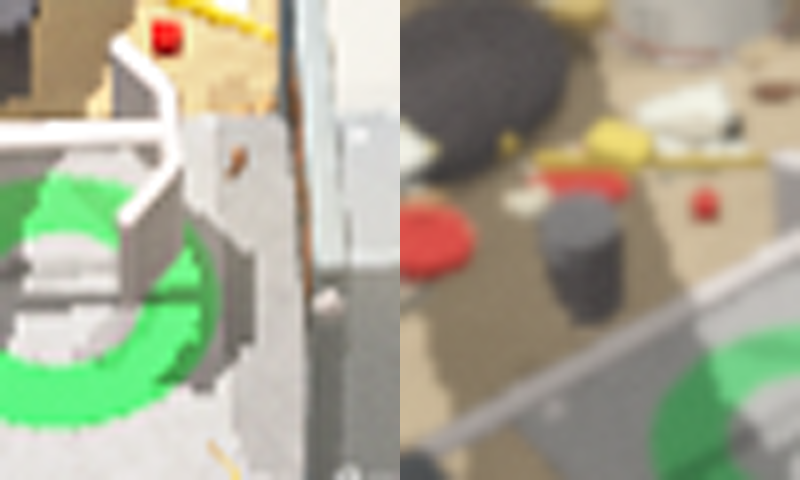

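```bash
python3 - <<'E'
from h import *
for r,c in((5,270.5),(60,271.5),(100,272.5),(160,274.5)): print(np.round(onz("wrist",c,r,.081)*1000,1))
t=np.array(cv2.imread("pics/s2.png"));print(np.round(onz("side",256.5,201.3,.083)*1000,1))
E
```

```text
[496.  -80.4  81. ]
[ 495.2 -104.1   81. ]
[ 494.7 -120.4   81. ]
[ 494.1 -144.8   81. ]
[499.8  25.   83. ]
```

Call:
send_rows --rows '[{"x": 0.5,"y": 15,"z": 0,"roll": 0,"hand": 5},{"x": 0.7,"y": 20,"z": 0,"roll": 0,"hand": 5},{"x": 0.7,"y": 20,"z": 0,"roll": 0,"hand": 5},{"x": 0.7,"y": 20,"z": 0,"roll": 0,"hand": 5},{"x": 0.7,"y": 20,"z": 0,"roll": 0,"hand": 5},{"x": 0.7,"y": 20,"z": 0,"roll": 0,"hand": 5},{"x": 0.7,"y": 20,"z": 0,"roll": 0,"hand": 5},{"x": 0.7,"y": 20,"z": 0,"roll": 0,"hand": 5},{"x": 0.7,"y": 20,"z": 0,"roll": 0,"hand": 5},{"x": 0.6,"y": 20,"z": 0,"roll": 0,"hand": 5}]'

```text
time: 5.15
position: [0.4977, -0.0102, 0.1192]
tool_rot: [2.279, 2.162, -0.001]
ft_force: [0.3, 0.0, -2.1]
grip_width: 0.247
grip_force: 54.7
```

Call:
send_rows --rows '[{"x": 0,"y": 0,"z": 0,"roll": 0,"hand": 5},{"x": 0,"y": 0,"z": 0,"roll": 0,"hand": 5}]'

```text
time: 5.35
position: [0.4979, -0.0109, 0.1192]
tool_rot: [-2.277, -2.164, 0.001]
ft_force: [0.1, 0.6, -1.9]
grip_width: 0.244
grip_force: 54.7
```

```bash
python3 - <<'E'
from h import *
a=get_image("side");b=get_image("scene")
cv2.imwrite("pics/v3.png",np.hstack([cv2.resize(a[160:260,255:365],(440,400),interpolation=2),cv2.resize(b[145:235,260:365],(350,400),interpolation=2)]))
p=np.array(get_state()["position"]);print(p)
q=p+[.009,.232,-.0793];print(proj("side",q),proj("side",q+[0,0,.045]))
E
```

```text
[ 0.49802731 -0.01227726  0.11907337]
(np.float64(335.06980883755807), np.float64(209.962224284936)) (np.float64(337.4817293837467), np.float64(198.23488149353074))
```

View pics/v3.png

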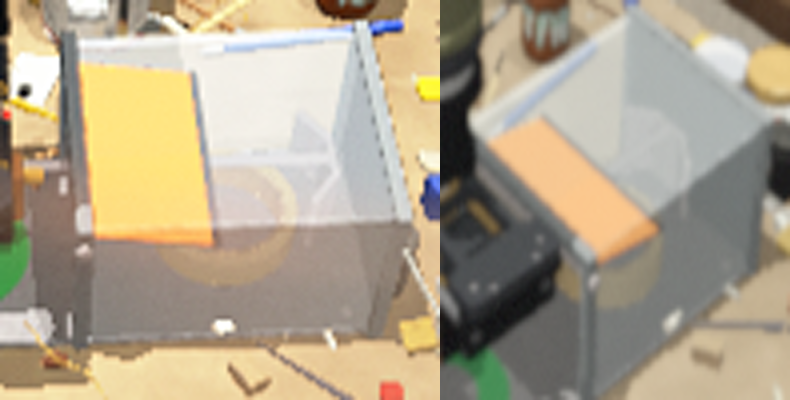

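```bash
python3 - <<'E'
from h import *
for x,y in((230,222),(160,222),(298,222),(230,165)): print(np.round(onz("side",255+x/4,160+y/4,.028)*1000))
print(np.round(onz("side",255+335/4,160+158/4,.083)*1000),np.round(onz("side",255+335/4,160+158/4,.077)*1000))
E
```

```text
[511. 164.  28.]
[507. 120.  28.]
[514. 206.  28.]
[465. 171.  28.]
[510. 223.  83.] [505. 224.  77.]
```

Call:
send_rows --rows '[{"x": 1,"y": 4,"z": 0,"roll": 0,"hand": 5},{"x": 0,"y": 0,"z": -7,"roll": 0,"hand": 5},{"x": 0,"y": 0,"z": -7,"roll": 0,"hand": 5},{"x": 0,"y": 0,"z": -7,"roll": 0,"hand": 5},{"x": 0,"y": 0,"z": -6,"roll": 0,"hand": 5},{"x": 0,"y": 0,"z": -5,"roll": 0,"hand": 5},{"x": 0,"y": 0,"z": 0,"roll": 0,"hand": 5}]'

```text
time: 6.15
position: [0.499, -0.0073, 0.0863]
tool_rot: [-2.278, -2.162, 0.001]
ft_force: [1.1, 0.8, -3.3]
grip_width: 0.247
grip_force: 54.7
```

```bash
python3 - <<'E'
from h import *
a=get_image("side");b=get_image("scene")
cv2.imwrite("pics/v4.png",np.hstack([cv2.resize(a[160:260,255:365],(440,400),interpolation=2),cv2.resize(b[145:235,260:365],(350,400),interpolation=2)]))
s=get_state();p=np.array(s["position"]);print(p,s["ft_force"],s["torque"])
q=p+[.009,.232,-.0793];print(proj("side",q),proj("side",q+[0,0,.045]))
E
```

```text
[ 0.49926917 -0.0069993   0.08705421] [-0.20661621  0.73466542 -3.48671511] [-0.11277876 -0.07556464  0.02107088]
(np.float64(335.58162826898933), np.float64(218.12388096448828)) (np.float64(337.9563668131693), np.float64(206.91378355417567))
```

View pics/v4.png

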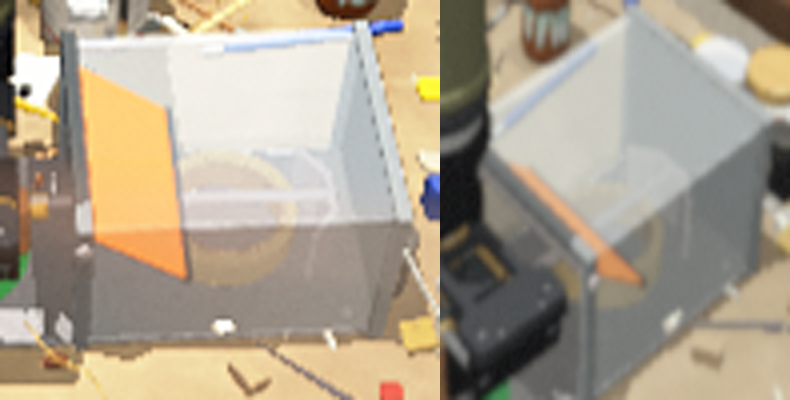

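Call:
send_rows --rows '[{"x": -0.3,"y": -8,"z": 0,"roll": 0,"hand": 5},{"x": -0.4,"y": -12,"z": 0,"roll": 0,"hand": 5},{"x": -0.4,"y": -12,"z": 0,"roll": 0,"hand": 5},{"x": -0.4,"y": -15,"z": 0,"roll": 0,"hand": 5},{"x": -0.4,"y": -15,"z": 0,"roll": 0,"hand": 5},{"x": -0.5,"y": -15,"z": 0,"roll": 0,"hand": 5},{"x": -0.5,"y": -15,"z": 0,"roll": 0,"hand": 5},{"x": -0.5,"y": -15,"z": 0,"roll": 0,"hand": 5},{"x": -0.5,"y": -12,"z": 0,"roll": 0,"hand": 5},{"x": -0.5,"y": -8,"z": 0,"roll": 0,"hand": 5}]'

```text
time: 7.25
position: [0.495, -0.1368, 0.0875]
tool_rot: [2.28, 2.159, -0.0]
ft_force: [-0.5, 1.2, -1.6]
grip_width: 0.246
grip_force: 54.8
```

Call:
send_rows --rows '[{"x": -0.5,"y": -10,"z": 0,"roll": 0,"hand": 5},{"x": -0.5,"y": -10,"z": 0,"roll": 0,"hand": 5},{"x": -0.5,"y": -10,"z": 0,"roll": 0,"hand": 5},{"x": 0,"y": -6,"z": 0,"roll": 0,"hand": 5},{"x": 0,"y": 0,"z": 0,"roll": 0,"hand": 5}]'

```text
time: 7.75
position: [0.4935, -0.1716, 0.0873]
tool_rot: [2.28, 2.161, -0.0]
ft_force: [1.1, 0.8, -0.8]
grip_width: 0.246
grip_force: 54.8
```

```bash
cat > look.py <<'E'
from h import *
a=get_image("side");b=get_image("scene")
def roll(n,im):
    h=cv2.cvtColor(im,cv2.COLOR_BGR2HSV);cv2.imwrite("pics/t_%s.png"%n,im)
s=get_state();print(s["time"],s["position"],s["ft_force"])
import sys
cv2.imwrite(sys.argv[1],np.hstack([cv2.resize(a[170:260,200:310],(440,360),interpolation=2),cv2.resize(b[170:260,210:300],(360,360),interpolation=2)]))
E
python3 look.py pics/v5.png
```

```text
7.85 [ 0.49366283 -0.17029266  0.08734318] [-0.06226649 -0.60807338 -1.53143994]
```

View pics/v5.png

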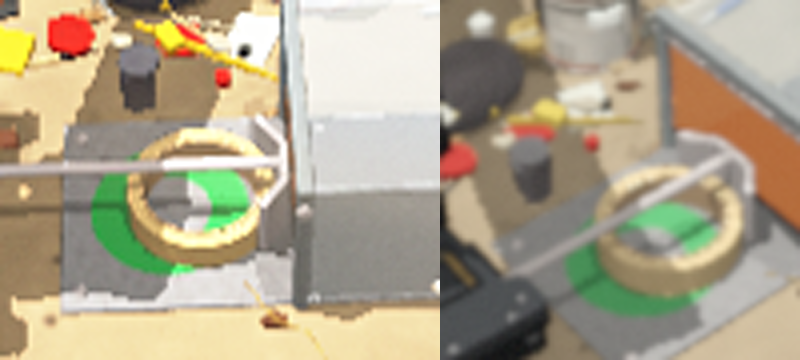

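```bash
cat > rl.py <<'E'
from h import *
def meas(n,im,box):
    h=cv2.cvtColor(im,cv2.COLOR_BGR2HSV);u0,v0,u1,v1=box
    m=np.zeros(h.shape[:2],np.uint8);m[v0:v1,u0:u1]=cv2.inRange(h,(8,60,90),(32,200,255))[v0:v1,u0:u1]
    k,l,st,_=cv2.connectedComponentsWithStats(m);i=1+st[1:,4].argmax()
    v,u=np.where(l==i)
    P=np.array([onz(n,a,b,.028)[:2] for a,b in zip(u,v)])*1000
    Q=np.array([onz(n,a,b,.004)[:2] for a,b in zip(u,v)])*1000
    c=get_calibration(n);d=-np.array(c["world_from_camera"])[:2,3]; 
    cen=P.mean(0);d=cen/1000+d;d/=np.hypot(*d);e=np.array([-d[1],d[0]])  # d: away from camera
    # lateral extremes; far extreme of top ring; near extreme of bottom ring
    lat=((P@e).max()+(P@e).min())/2;w=(P@e).max()-(P@e).min()
    f=(P@d).max()-46;nr=(Q@d).min()+46
    print(n,st[i],"width",w.round(1),"centre far",(lat*e+f*d).round(1),"near",(lat*e+nr*d).round(1))
if __name__=="__main__":
    meas("side",get_image("side"),(225,192,275,240));meas("scene",get_image("scene"),(240,205,290,250))
    s=get_state();print(s["time"],s["position"])
E
python3 rl.py
```

```text
side [232 213  34  24 325] width 80.8 centre far [534.    3.2] near [498.1   4.1]
scene [249 214  37  30 444] width 89.5 centre far [513.1  -1.6] near [500.9   8.1]
7.95 [ 0.49376087 -0.16999906  0.08740305]
```

```bash
python3 - <<'E'
from h import *
for x,y in((128,190),(263,190),(195,127)): print(np.round(onz("side",200+x/4,170+y/4,.028)*1000))
print("bottom",np.round(onz("side",200+197/4,170+266/4,.004)*1000))
for x,y in((595-440,225),(745-440,225)): print("sc",np.round(onz("scene",210+x/4,170+y/4,.028)*1000))
print("ring left",np.round(onz("side",200+91/4,170+208/4,.004)*1000), "ring bottom",np.round(onz("side",200+165/4,170+274/4,.004)*1000))
E
```

```text
[501. -36.  28.]
[508.  47.  28.]
[454.   8.  28.]
bottom [545.   3.   4.]
sc [480. -33.  28.]
sc [542.  35.  28.]
ring left [495. -60.   4.] ring bottom [549. -17.   4.]
```

Call:
send_rows --rows '[{"x": 0,"y": -5,"z": 0,"roll": 0,"hand": 5},{"x": 0,"y": -6,"z": 0,"roll": 0,"hand": 5},{"x": 0,"y": -5,"z": 0,"roll": 0,"hand": 5},{"x": 0,"y": 0,"z": 0,"roll": 0,"hand": 5},{"x": 0,"y": 0,"z": 0,"roll": 0,"hand": 5}]'

```text
time: 8.45
position: [0.4934, -0.1869, 0.0872]
tool_rot: [2.279, 2.162, -0.0]
ft_force: [0.9, -0.1, -1.5]
grip_width: 0.249
grip_force: 54.8
```

```bash
python3 rl.py
```

```text
side [225 213  34  24 313] width 80.0 centre far [531.8 -13.4] near [496.8 -13.4]
scene [244 217  37  30 444] width 89.2 centre far [513.9 -17.9] near [500.5  -7.7]
8.55 [ 0.4935003  -0.18650758  0.08725847]
```

Call:
send_rows --rows '[{"x": 0,"y": 5,"z": 0,"roll": 0,"hand": 5},{"x": 0,"y": 0,"z": 8,"roll": 0,"hand": 5},{"x": 0,"y": 0,"z": 12,"roll": 0,"hand": 5},{"x": 0,"y": 0,"z": 14,"roll": 0,"hand": 5},{"x": 0,"y": 0,"z": 14,"roll": 0,"hand": 5},{"x": 0,"y": 0,"z": 8,"roll": 0,"hand": 5},{"x": 0,"y": 0,"z": 0,"roll": 0,"hand": 5}]'

```text
time: 9.25
position: [0.4945, -0.182, 0.1453]
tool_rot: [2.277, 2.16, 0.002]
ft_force: [0.2, 0.6, -2.0]
grip_width: 0.246
grip_force: 54.8
```

```bash
python3 rl.py
```

```text
side [225 202  38  35 641] width 91.1 centre far [499.   -7.8] near [496.7  -7.8]
scene [244 215  37  32 673] width 89.4 centre far [505.7 -11.7] near [500.4  -7.8]
9.35 [ 0.49339753 -0.18165196  0.14340794]
```

Call:
send_rows --rows '[{"x": -7.2,"y": -9.9,"z": 0,"roll": -8.3,"hand": 5},{"x": -7.2,"y": -9.9,"z": 0,"roll": -8.3,"hand": 5},{"x": -7.2,"y": -9.9,"z": 0,"roll": -8.3,"hand": 5},{"x": -7.2,"y": -9.9,"z": 0,"roll": -8.3,"hand": 5},{"x": -7.2,"y": -9.9,"z": 0,"roll": -8.3,"hand": 5},{"x": -7.2,"y": -9.9,"z": 0,"roll": -8.3,"hand": 5},{"x": -7.2,"y": -9.9,"z": 0,"roll": -8.3,"hand": 5},{"x": -7.2,"y": -9.9,"z": 0,"roll": -8.3,"hand": 5},{"x": -7.2,"y": -9.9,"z": 0,"roll": -8.3,"hand": 5},{"x": 0,"y": 0,"z": 0,"roll": 0,"hand": 5}]'

```text
time: 10.35
position: [0.4271, -0.2719, 0.1424]
tool_rot: [-3.124, -0.331, 0.003]
ft_force: [0.1, -0.1, -0.9]
grip_width: 0.257
grip_force: 54.8
```

Call:
send_rows --rows '[{"x": 0,"y": 0,"z": -15,"roll": 0,"hand": 5},{"x": 0,"y": 0,"z": -15,"roll": 0,"hand": 5},{"x": 0,"y": 0,"z": -12,"roll": 0,"hand": 5},{"x": 0,"y": 0,"z": -8,"roll": 0,"hand": 5},{"x": 0,"y": 0,"z": -5,"roll": 0,"hand": 5},{"x": 0,"y": 0,"z": -3,"roll": 0,"hand": 5},{"x": 0,"y": 0,"z": 0,"roll": 0,"hand": 5},{"x": 0,"y": 0,"z": 0,"roll": 0,"hand": 5}]'

```text
time: 11.15
position: [0.429, -0.2708, 0.0857]
tool_rot: [3.123, 0.337, 0.001]
ft_force: [0.0, -0.2, -1.7]
grip_width: 0.245
grip_force: 54.8
```

Call:
send_rows --rows '[{"x": 0,"y": 0,"z": -1.5,"roll": 0,"hand": 5},{"x": 0,"y": 0,"z": -1.5,"roll": 0,"hand": 5},{"x": 0,"y": 0,"z": 0,"roll": 0,"hand": 5},{"x": 0,"y": 0,"z": 0,"roll": 0,"hand": 5}]'

```text
time: 11.55
position: [0.4288, -0.2707, 0.0824]
tool_rot: [3.123, 0.337, 0.0]
ft_force: [-0.8, -0.2, -0.9]
grip_width: 0.25
grip_force: 54.8
```

Call:
send_rows --rows '[{"x": 0,"y": 0,"z": 0,"roll": 0,"hand": 40},{"x": 0,"y": 0,"z": 0,"roll": 0,"hand": 60},{"x": 0,"y": 0,"z": 0,"roll": 0,"hand": 70},{"x": 0,"y": 0,"z": 0,"roll": 0,"hand": 80},{"x": 0,"y": 0,"z": 0,"roll": 0,"hand": 80},{"x": 0,"y": 0,"z": 0,"roll": 0,"hand": 80},{"x": 0,"y": 0,"z": 0,"roll": 0,"hand": 80},{"x": 0,"y": 0,"z": 0,"roll": 0,"hand": 80},{"x": 0,"y": 0,"z": 0,"roll": 0,"hand": 80},{"x": 0,"y": 0,"z": 0,"roll": 0,"hand": 80}]'

```text
time: 12.55
position: [0.4287, -0.2706, 0.0823]
tool_rot: [3.123, 0.337, -0.0]
ft_force: [0.5, -0.1, -0.2]
grip_width: 0.913
grip_force: 0.0
```

Call:
send_rows --rows '[{"x": 0,"y": 0,"z": 10,"roll": 0,"hand": 80},{"x": 0,"y": 0,"z": 25,"roll": 0,"hand": 80},{"x": 0,"y": 0,"z": 35,"roll": 0,"hand": 80},{"x": 0,"y": 0,"z": 35,"roll": 0,"hand": 80},{"x": 0,"y": 0,"z": 35,"roll": 0,"hand": 80},{"x": 0,"y": 0,"z": 20,"roll": 0,"hand": 80},{"x": 0,"y": 0,"z": 0,"roll": 0,"hand": 80},{"x": 0,"y": 0,"z": 0,"roll": 0,"hand": 80}]'

```text
time: 13.35
position: [0.4287, -0.2706, 0.2426]
tool_rot: [3.123, 0.337, 0.001]
ft_force: [-0.1, -0.2, -0.5]
grip_width: 0.916
grip_force: 0.0
```

```bash
python3 - <<'E'
from h import *
from rl import meas
a=get_image("side");b=get_image("scene");w=get_image("wrist")
meas("side",a,(220,192,268,240));meas("scene",b,(240,205,290,250))
s=get_state();print(s["time"],s["position"],s["grip_width"])
# compare with start images: rake grip and flap orange masks, bystander/other differences
for n,im in(("side",a),("scene",b)):
    h=cv2.cvtColor(im,cv2.COLOR_BGR2HSV);m=cv2.inRange(h,(5,120,100),(18,255,255))
    k,l,st,ce=cv2.connectedComponentsWithStats(m)
    for i in range(1,k):
        if st[i,4]>100 and 120<ce[i][0]<300 and 170<ce[i][1]<290: print(n,"orange",st[i],ce[i].round(1))
    d=cv2.absdiff(im,cv2.imread(f"pics/{n}.png")).max(2)
    box=(105,250,118,175) if n=="side" else (290,325,160,240)
    m=(d>50).astype(np.uint8);k,l,st,ce=cv2.connectedComponentsWithStats(m)
    print(n,"diff",[st[i].tolist() for i in range(1,k) if st[i,4]>25])
h=cv2.cvtColor(w,cv2.COLOR_BGR2HSV);m=cv2.inRange(h,(5,110,90),(18,255,255));k,l,st,ce=cv2.connectedComponentsWithStats(m)
for i in range(1,k):
    if st[i,4]>300 and 200<ce[i][0]<350: print("wrist grip",st[i],ce[i],onz("wrist",*ce[i],.048))
E
```

```text
side [226 204  37  33 472] width 89.5 centre far [505.8  -6.5] near [496.7  -6.3]
scene [244 215  37  31 609] width 88.8 centre far [505.6 -11.9] near [498.   -6.3]
13.5 [ 0.4279898  -0.27017109  0.24084433] 0.9167486526833943
side orange [130 181  17  39 318] [137.4 198.1]
side diff [[32, 0, 86, 51, 2472], [200, 0, 14, 57, 259], [243, 10, 23, 44, 157], [225, 20, 12, 21, 120], [0, 38, 16, 57, 463], [213, 42, 16, 17, 63], [99, 44, 12, 10, 74], [67, 49, 18, 14, 126], [65, 57, 227, 122, 8281], [274, 93, 27, 12, 125], [215, 104, 39, 15, 236], [303, 104, 11, 7, 45], [183, 170, 83, 68, 2331], [133, 181, 24, 90, 641], [158, 261, 13, 11, 62], [134, 269, 15, 15, 83]]
scene orange [268 183  34  45 695] [284.8 205. ]
scene orange [133 254  36  30 397] [151.3 267.1]
scene diff [[23, 0, 11, 14, 55], [37, 0, 19, 14, 153], [57, 0, 36, 42, 741], [126, 0, 46, 60, 505], [57, 9, 7, 6, 31], [15, 13, 15, 16, 167], [35, 14, 24, 14, 206], [22, 30, 83, 53, 1782], [106, 41, 19, 35, 242], [148, 65, 11, 24, 168], [174, 64, 8, 45, 112], [61, 67, 111, 168, 7036], [127, 107, 8, 8, 26], [83, 132, 15, 5, 48], [197, 132, 23, 5, 54], [78, 134, 19, 12, 96], [204, 141, 27, 42, 555], [173, 154, 20, 11, 122], [179, 155, 25, 17, 166], [154, 186, 8, 14, 71], [115, 191, 33, 38, 636], [190, 205, 50, 57, 1461], [203, 207, 4, 13, 32], [243, 214, 39, 33, 619], [93, 222, 14, 8, 56], [65, 232, 51, 42, 834], [144, 255, 86, 58, 603], [231, 292, 7, 13, 59], [209, 317, 16, 16, 59]]
wrist grip [ 267  137   25   71 1160] [278.97931034 176.04827586] [ 0.45388868 -0.26477511  0.048     ]
wrist grip [ 268  205   26   51 1014] [280.37475345 233.68639053] [ 0.4003121  -0.27789921  0.048     ]
wrist grip [273 318  88  29 619] [335.01453958 331.75444265] [ 0.29786721 -0.36290465  0.048     ]
```

```bash
python3 -c "from bench import *; print(close_job())"
```

```text
the job is handed in; nothing more can be done
None
```

The job is handed in: my last measurement put the roll about 5 mm from the pad's centre (limit 22 mm), with the flap shut and the rake laid back on the cutting mat; the judge's result was not shown.

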